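Change the sample carriers on the conveyor rail

ROBOT

A 7-joint arm with a two-finger parallel gripper is mounted at the origin on a cart in front of the work surface, level with it; the furniture and walls round the work are solid. World frame = base frame: x ahead of the robot, y to its left, z up, the work surface at z = 0. Lengths are in m, angles in rad, forces in N, time in s.
With the tool pointing down it reaches from about 0.4 to 0.85 m from the base axis. Payload 6.9 kg.
Tool frame: the origin (TCP) lies midway between the tips of the shut fingers; the grasp point (between the pads) lies behind it (ctrl.pinch_z is the z of the grasp point in the tool frame, in m); z points along the fingers, y is the direction in which the jaws open and shut (so a half turn about z gives the same grasp; the last joint's range is limited). The gripper opens to 85 mm and grips with 20 to 120 N. Pads are 22 mm wide; open, the fingers measure 114 mm over their backs; the gripper's body (76 mm by 85 mm) begins 54 mm behind the grasp point. The pads swing forward as they close: fully open they stand 13 mm farther back than shut.
Start: joints at [-1.04, 0.507, -0.238, 1.5, 0.126, 1.149, -0.155], TCP at [0.258, 0.569, 0.231] pointing down, gripper open.
Joint ranges: [-3.08, 3.08], [-0.24, 2.05], [-1.43, 1.35], [0, 2.5], [-1.52, 4.66], [0.17, 1.96], [-2.89, 2.89]. Speed limits (rad/s): [2.39, 2.39, 3.14, 3.14, 3.14, 3.14, 3.14].

INTERFACE

Orientations are given as a unit quaternion [w, x, y, z].
In Python, from station import ctrl, get_state, vision, ticket, models gives the robot as it stands. Calls block until the motion is done:
- ctrl.movep(position, orientation): joint-space move of the TCP to a pose.
- ctrl.movel(position, frame=None, max_speed=0.15): straight line of the TCP; frame=None keeps the orientation; max_speed is the mean speed in m/s.
- ctrl.set_joints(angles): joint-space move.
- ctrl.ungrasp() and ctrl.close_gripper(force=None): open the fingers fully, or close them until they stop; force is the grip in N (None keeps the last).
- ctrl.pause(seconds).
- ctrl.ik(position, orientation): joint angles nearest the present ones, or None.
- get_state(): the state.
- vision.grab_frame(name): name is "scene" or "side" or "wrist"; returns (picture, depth): 400x640x3 uint8, blue, green, red; 400x640 float32, m along the optical axis (not along the pixel's ray), 0 where there is no reading.
- vision.camera_info(name): a dict with "mtx" (3x3 intrinsics, pixels), "R" (3x3) and "t" (3): a world point X has camera coordinates R X + t; the wrist camera has in their place "hand_eye" (4x4, takes a point from camera to tool coordinates, whose origin is the TCP and whose axes are the flange's). Camera axes: x right, y down, z forward; pixel columns grow to the right and rows downward; lengths in m; the calibration is good to about 2 mm. A picture is of the moment at which its call begins: read the wrist's pose just before it. camera_info takes no time and is no camera call.
A pose or a line that the arm cannot do raises ctrl.Unreachable and nothing moves.
- ticket.close_job(): hands the job in, once; it reports no verdict.
Trained networks look in the newest picture that a camera, given by its name, has taken for a name from the list of things; names that differ only in an ending like _2 or _b are one class to them, and where a whole thing is asked for, a point or a joint stands for the part that bears it (a point fixed in the world has none). Each returns a list of dicts, best first, with "p" (0 to 1); they miss things now and then, are a little off and sometimes report something else, mostly with a low value. They report only what shows in the picture. A call takes as long as a camera call. They do not tell look-alikes from the thing itself.
- models.recognise(camera, target): "point" ([column, row] in pixels, amid what is visible of it).
- models.masks_of(camera, target): "mask" (400x640 bool, what is visible of it) and "point" ([column, row] in pixels, amid what is visible of it).
The state is a dict: "time": time; "qpos": joint angles; "qd": joint speeds; "tau": joint torques, N m; "tcp_pos": TCP position; "eef_rot": TCP orientation; "contact_force": force on the tool from outside, world axes, zero at the start; "wrist_torque": the same for the moment, N m; "width": finger opening in m.
Only numpy, scipy, OpenCV 4.12 (cv2) and the standard library are available. Lean on these libraries where they do the work, as an engineer would, in place of code of your own. Each camera call takes 0.05 s, during which the arm holds its last target.

TASK

Change over the sample carriers on the hanging rail. First turn the clutch knob on the rail's drive box from run (green dot) past its detent to load (orange dot), and handle no carrier while it is at run; then take the two finished blue carriers off the rail and stand them upright in the grey tray, and hang every yellow carrier that is on the bench on the rail, hooked over the front lip and fully seated. Last, turn the knob back past its detent to run, and leave the other things on the bench where they are.

Things in the scene. Friction and masses are not known exactly. Their poses are not given: they have to be found in the camera images.
- rail: fixed hanging rail of aluminium, 250 mm long, on grey posts; grey drive box (95 x 95 x 110 high, knob on top) at its left end, centre at (20, 187) mm. Origin on the worktop under the middle of the lip; x to the back, y along the rail. Front plate x = -3 to +3 mm, z = 50 to 130, its upper edge is the lip. Behind it a channel, floor z = 100, back wall at x = 39 to 43, z up to 119
- rail_lip (a point): middle of the lip's rounded top edge, z = 130 mm; axes as the rail's. Black stops at y = +-125 stand 10 mm above it. A seated carrier hangs on the -x side with the rail's yaw, crown on the lip, tongue in the channel, its underside about 35 mm over the worktop, its origin at about x = -33. Four carriers fit at a pitch of 52 to 58 mm
- clutch_grip (a point): on the clutch knob's axis, where to grip its bar: 18 mm over the knob's skirt (48 mm across), 14 mm below the bar's top. Black bar 50 mm long (point x) x 14 mm wide (point y) x 32 mm tall, white line at the pointer end (-x); the point turns with the knob
- clutch (a joint): angle of the clutch knob on the drive box, rad: 0 = run (pointer at the green dot, straight towards the front), 1.2 = load (pointer at the orange dot). It grows clockwise seen from above; stops at 0 and 1.2. A spring detent (up to about 0.25 N m) has its hump half way at 0.6: let go before it the knob springs back, past it it snaps on to the other stop
- tray: fixed grey tray for finished carriers, 190 (x) x 100 (y) x 14 mm, walls 4 mm, floor 4 mm thick. Origin: centre of the underside; room for two carriers at x = -48 and +48 mm with their axes along the tray's
- new_1: new yellow carrier, 0.2 kg: basket 60 (x) x 42 (y) x 40 mm high, filled; 6 mm back plate with rear face at x = +30; grip tab centred at x = +27, y = 0, 10 mm thick (x), 30 wide (y), z = 103 to 144: pinch it from above across its thickness. Hook behind the back plate. Origin: centre of the underside, x to the back, z up; stands on the worktop; may be absent
- new_2: new yellow carrier, 0.2 kg: basket 60 (x) x 42 (y) x 40 mm high, filled; 6 mm back plate with rear face at x = +30; grip tab centred at x = +27, y = 0, 10 mm thick (x), 30 wide (y), z = 103 to 144: pinch it from above across its thickness. Hook behind the back plate. Origin: centre of the underside, x to the back, z up; stands on the worktop; may be absent
- new_3: new yellow carrier, 0.2 kg: basket 60 (x) x 42 (y) x 40 mm high, filled; 6 mm back plate with rear face at x = +30; grip tab centred at x = +27, y = 0, 10 mm thick (x), 30 wide (y), z = 103 to 144: pinch it from above across its thickness. Hook behind the back plate. Origin: centre of the underside, x to the back, z up; stands on the worktop; may be absent
- new_4: new yellow carrier, 0.2 kg: basket 60 (x) x 42 (y) x 40 mm high, filled; 6 mm back plate with rear face at x = +30; grip tab centred at x = +27, y = 0, 10 mm thick (x), 30 wide (y), z = 103 to 144: pinch it from above across its thickness. Hook behind the back plate. Origin: centre of the underside, x to the back, z up; stands on the worktop; may be absent
- done_1: finished blue carrier, 0.2 kg: basket 60 (x) x 42 (y) x 40 mm high, filled; 6 mm back plate with rear face at x = +30; grip tab centred at x = +27, y = 0, 10 mm thick (x), 30 wide (y), z = 103 to 144: pinch it from above across its thickness. Hook behind the back plate. Origin: centre of the underside, x to the back, z up; starts hung on the rail
- done_2: finished blue carrier, 0.2 kg: basket 60 (x) x 42 (y) x 40 mm high, filled; 6 mm back plate with rear face at x = +30; grip tab centred at x = +27, y = 0, 10 mm thick (x), 30 wide (y), z = 103 to 144: pinch it from above across its thickness. Hook behind the back plate. Origin: centre of the underside, x to the back, z up; starts hung on the rail
- new_1_seat (a point): under the hook's crown, at (33, 0, 95) mm in this carrier: lies on the middle of the lip's top when seated. Crown 30 mm wide (y), z = 95 to 103, back to x = 52. Its tongue slants down and back to z = 75, x = 55: mouth 20 mm wide at the tip (from the back plate), 8 mm under the crown. When seated, the back plate rests on the rail's front
- new_2_seat (a point): under the hook's crown, at (33, 0, 95) mm in this carrier: lies on the middle of the lip's top when seated. Crown 30 mm wide (y), z = 95 to 103, back to x = 52. Its tongue slants down and back to z = 75, x = 55: mouth 20 mm wide at the tip (from the back plate), 8 mm under the crown. When seated, the back plate rests on the rail's front
- new_3_seat (a point): under the hook's crown, at (33, 0, 95) mm in this carrier: lies on the middle of the lip's top when seated. Crown 30 mm wide (y), z = 95 to 103, back to x = 52. Its tongue slants down and back to z = 75, x = 55: mouth 20 mm wide at the tip (from the back plate), 8 mm under the crown. When seated, the back plate rests on the rail's front
- new_4_seat (a point): under the hook's crown, at (33, 0, 95) mm in this carrier: lies on the middle of the lip's top when seated. Crown 30 mm wide (y), z = 95 to 103, back to x = 52. Its tongue slants down and back to z = 75, x = 55: mouth 20 mm wide at the tip (from the back plate), 8 mm under the crown. When seated, the back plate rests on the rail's front
- done_1_seat (a point): under the hook's crown, at (33, 0, 95) mm in this carrier: lies on the middle of the lip's top when seated. Crown 30 mm wide (y), z = 95 to 103, back to x = 52. Its tongue slants down and back to z = 75, x = 55: mouth 20 mm wide at the tip (from the back plate), 8 mm under the crown. When seated, the back plate rests on the rail's front
- done_2_seat (a point): under the hook's crown, at (33, 0, 95) mm in this carrier: lies on the middle of the lip's top when seated. Crown 30 mm wide (y), z = 95 to 103, back to x = 52. Its tongue slants down and back to z = 75, x = 55: mouth 20 mm wide at the tip (from the back plate), 8 mm under the crown. When seated, the back plate rests on the rail's front
- beaker: white plastic beaker 76 x 88 mm, origin under its centre; bystander, to be left where it is
- timer: white bench timer 62 x 62 x 19 mm, origin under its centre; bystander, to be left where it is
- weight_a: grey knobbed weight 60 x 46 mm, origin under its centre; bystander, to be left where it is
- weight_d: grey knobbed weight 54 x 56 mm, origin under its centre; bystander, to be left where it is
- tape_roll: yellow tape roll 102 x 24 mm, origin under its centre; bystander, to be left where it is
- spanner: steel spanner 206 x 32 x 6 mm, origin under its centre; bystander, to be left where it is
- melt_indexer: fixed tall white tester behind the middle of the work, a solid obstacle for the arm: base 408 (x) x 380 (y) mm, 120 high; head above it from x = -163 mm, z = 346 to 546, with a red ball lever at about (-192, 50, 388) mm. Origin: centre of its foot on the worktop; never moves. Swing the arm past it drawn in towards the robot
Not all that is in view belongs to the job. What is shaped like the new_2 but pink is not meant.

How it is judged:
By the outcome, as a careful person would: the job done as asked, in the order asked, and still so for the second after the job is handed in, with the robot touching nothing.
Of new_1, new_2, new_3, new_4 only 2 to 4 are there at a start; the rules pass over those that are not, and their reading is None.
At some moment in a run one of new_1, new_2 may be knocked a few centimetres aside while the robot is not near it.
It also fails if it takes over 210 s, if anything falls off the work surface, if the arm or the gripper's body presses on something with over 40 N, if the wrist force passes 120 N, or if a joint passes its speed limit or range.

## Working session

There is one attempt and no reset: what is moved stays moved. The work goes in short steps, each a Python script; the robot and the scene stay as the last script left them, time stands still between calls to the robot, and variables do not carry over. Pictures are saved under pics/ and viewed, and the job is handed in when it is done.

```bash
ls -la; mkdir -p pics; cat > h.py <<'E'
import numpy as np, cv2
from station import ctrl, get_state, vision, ticket, models
from scipy.spatial.transform import Rotation as Rn
def R_of(q): return Rn.from_quat([q[1],q[2],q[3],q[0]]).as_matrix()
def Q_of(R):
    q=Rn.from_matrix(R).as_quat(); return [q[3],q[0],q[1],q[2]]
def cam(name):
    c=vision.camera_info(name); K=np.array(c["mtx"])
    if "hand_eye" in c:
        s=get_state(); T=np.eye(4); T[:3,:3]=R_of(s["eef_rot"]); T[:3,3]=s["tcp_pos"]
        M=T@np.array(c["hand_eye"]); R=M[:3,:3].T; t=-R@M[:3,3]
    else: R=np.array(c["R"]); t=np.array(c["t"])
    return K,R,t
def grab(name):
    k=cam(name); im,d=vision.grab_frame(name); return im,d,k
def cloud(d,k):
    K,R,t=k; v,u=np.mgrid[0:d.shape[0],0:d.shape[1]]
    P=np.stack([(u-K[0,2])/K[0,0]*d,(v-K[1,2])/K[1,1]*d,d],-1)
    return (P-t)@R
def proj(X,k):
    K,R,t=k; c=np.atleast_2d(X)@R.T+t; p=c@K.T; return p[:,:2]/p[:,2:]
E
python3 - <<'E'
from h import *
for n in ("scene","side","wrist"):
    im,d,k=grab(n); cv2.imwrite(f"pics/{n}0.png",im); np.savez(f"pics/{n}0.npz",im=im,d=d,K=k[0],R=k[1],t=k[2])
    K,R,t=k; print(n,"pos",-R.T@t,"fwd",R[2],K[0,0],K[0,2],K[1,2])
s=get_state(); print(s, ctrl.pinch_z)
E
```

```text
total 12
drwxr-xr-x  3 agent agent 4096 Dec  7 02:48 .
drwxr-xr-x 23 root  root  4096 Dec  7 02:48 ..
drwxr-xr-x  2 agent agent 4096 Dec  7 02:48 pics
scene pos [-0.23003067 -0.73655472  1.26639475] fwd [ 0.49482415  0.48226513 -0.72288962] 422.67421218251513 317.7277971966071 206.7993095181252
side pos [0.18780908 1.23456255 0.93587453] fwd [ 0.23826251 -0.80577767 -0.54217462] 370.55694212405865 324.3754733288522 200.1270727195117
wrist pos [0.17921715 0.60394896 0.37461285] fwd [ 0.29881582 -0.13660246 -0.94448339] 316.9507530597482 319.404623086836 203.30264096592256
{'time': 0.15, 'qpos': array([-1.04048738,  0.50817735, -0.23751833,  1.5009093 ,  0.12568456,
        1.1488863 , -0.15480885]), 'qd': array([ 0.00069841, -0.00139877,  0.00103693, -0.00291174,  0.00055399,
        0.00021166,  0.00020372]), 'tau': array([-2.91148310e-03, -6.21014071e+01, -2.18967117e+00, -2.49843818e+01,
        1.25333192e-02,  9.21524857e-03, -4.49958918e-05]), 'tcp_pos': array([0.25750117, 0.56907063, 0.23060624]), 'eef_rot': array([-1.39940358e-04,  2.10825127e-01,  9.77523543e-01, -6.84219919e-04]), 'contact_force': array([ 0.47562109, -0.70785297,  0.06237261]), 'wrist_torque': array([-0.0014959 ,  0.02245733, -0.00746432]), 'width': 0.0853364537530771} -0.0187
```

View pics/scene0.png

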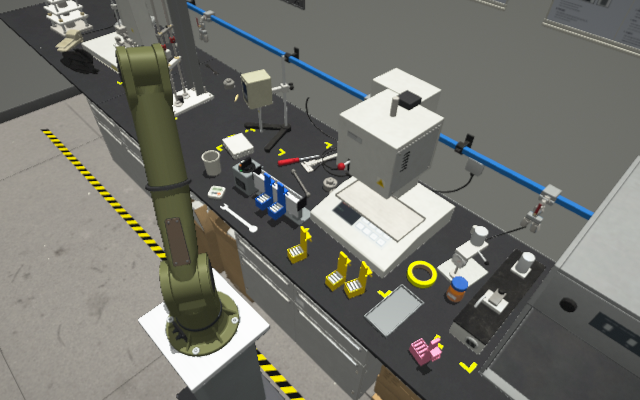

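View pics/side0.png

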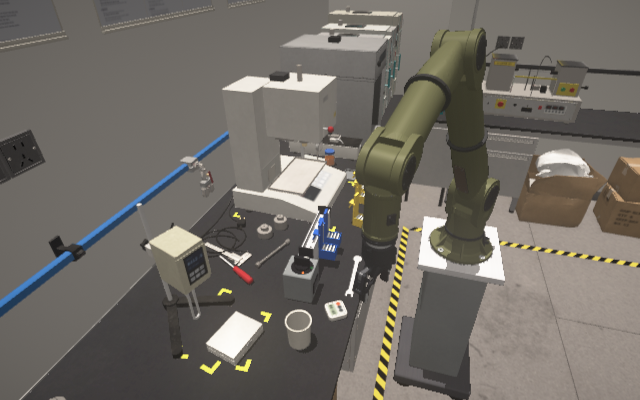

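View pics/wrist0.png

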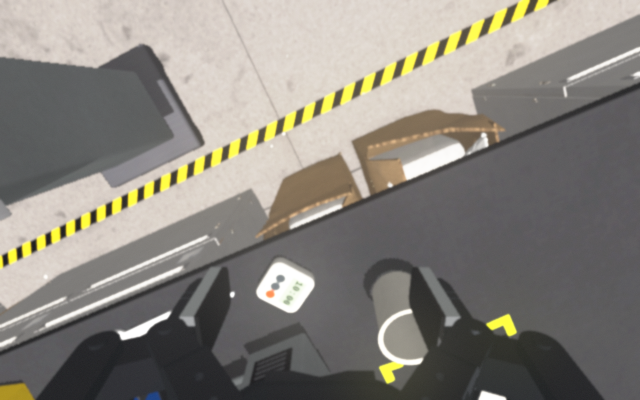

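```bash
python3 - <<'E'
from h import *
z=np.load("pics/scene0.npz"); k=(z["K"],z["R"],z["t"]); P=cloud(z["d"],k); im=z["im"]
print("z table", [P[v,u] for u,v in ((320,300),(240,230),(300,220))])
for t in ("new_1","done_1","tray","rail","clutch","melt_indexer","beaker","timer","weight_a","tape_roll","spanner"):
    for m in models.masks_of("scene",t):
        M=m["mask"]&(z["d"]>0); pts=P[M]
        if len(pts): print(t,round(m["p"],2),np.round(m["point"]),np.median(pts,0).round(3),np.percentile(pts,3,0).round(3),np.percentile(pts,97,0).round(3),len(pts))
cv2.imwrite("pics/crop0.png",cv2.resize(im[140:380,180:480],None,fx=2.6,fy=2.4,interpolation=cv2.INTER_CUBIC))
E
```

```text
z table [array([ 0.3329749 , -0.2098875 , -0.00218204]), array([0.32573396, 0.22568795, 0.00527629]), array([0.52935311, 0.10064533, 0.00719279])]
new_1 0.93 [339. 271.] [ 0.436 -0.202  0.039] [ 0.388 -0.219 -0.   ] [ 0.489 -0.163  0.143] 513
new_1 0.84 [425. 353.] [ 0.405 -0.583  0.041] [ 0.39  -0.613  0.008] [ 0.438 -0.535  0.144] 553
new_1 0.64 [299. 250.] [ 0.417 -0.028  0.038] [ 0.37  -0.046  0.001] [0.45  0.006 0.141] 439
new_1 0.58 [358. 280.] [ 0.458 -0.274  0.039] [ 0.411 -0.294  0.01 ] [ 0.487 -0.244  0.141] 448
done_1 0.75 [267. 197.] [0.489 0.24  0.075] [0.438 0.225 0.042] [0.514 0.266 0.175] 386
done_1 0.34 [281. 205.] [0.491 0.17  0.074] [0.441 0.151 0.005] [0.52  0.215 0.177] 442
tray 0.92 [397. 308.] [ 0.478 -0.411  0.005] [ 0.387 -0.46  -0.001] [ 0.571 -0.363  0.015] 1565
rail 0.75 [257. 187.] [0.504 0.324 0.097] [0.465 0.088 0.004] [0.573 0.436 0.141] 1583
clutch 0.51 [245. 161.] [0.506 0.398 0.134] [0.486 0.384 0.114] [0.532 0.408 0.154] 118
clutch 0.44 [394. 309.] [ 0.478 -0.412  0.005] [ 0.387 -0.461 -0.001] [ 0.571 -0.363  0.015] 1608
melt_indexer 0.61 [277. 205.] [0.49  0.169 0.075] [0.441 0.151 0.045] [0.51  0.193 0.177] 363
melt_indexer 0.38 [330. 183.] [0.749 0.152 0.029] [0.726 0.129 0.003] [0.788 0.186 0.049] 160
beaker 0.94 [214. 161.] [0.453 0.577 0.057] [0.422 0.556 0.007] [0.488 0.628 0.089] 360
timer 0.69 [214. 194.] [0.376 0.456 0.017] [0.348 0.426 0.006] [0.408 0.49  0.023] 164
weight_a 0.66 [330. 183.] [0.749 0.152 0.029] [ 0.727  0.129 -0.002] [0.8   0.201 0.048] 162
weight_a 0.64 [336. 274.] [ 0.439 -0.202  0.038] [ 0.389 -0.22  -0.002] [ 0.507 -0.156  0.142] 542
tape_roll 0.78 [424. 267.] [ 0.657 -0.393  0.021] [ 0.612 -0.439  0.   ] [ 0.707 -0.347  0.028] 466
spanner 0.67 [242. 220.] [0.362 0.26  0.005] [ 0.353  0.188 -0.   ] [0.372 0.37  0.013] 108
spanner 0.44 [245. 160.] [0.508 0.397 0.134] [0.486 0.384 0.114] [0.532 0.407 0.154] 113
```

View pics/crop0.png

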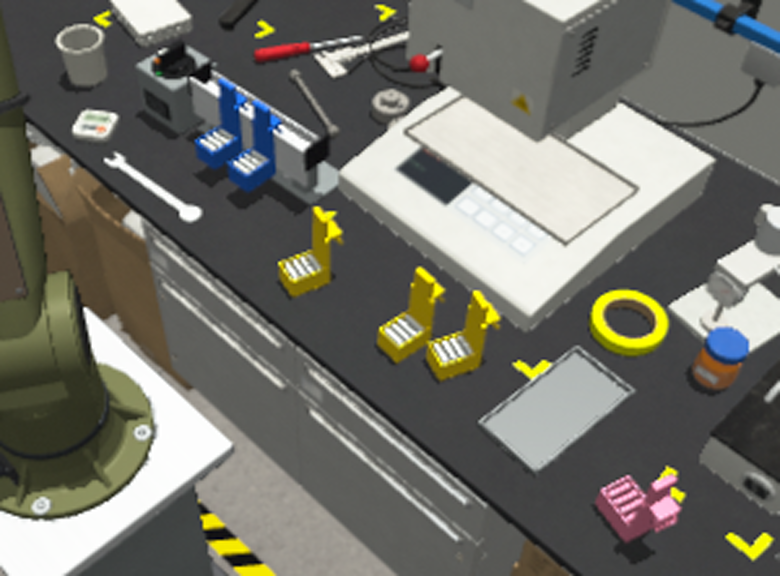

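```bash
python3 - <<'E'
from h import *
# head of indexer front
z=np.load("pics/scene0.npz"); k=(z["K"],z["R"],z["t"]); P=cloud(z["d"],k)
for u,v in ((345,120),(375,150),(395,170),(438,120),(345,165),(318,212),(380,267),(444,210)): print(u,v,P[v,u].round(3))
R=np.array([[-1,0,0],[0,1,0],[0,0,-1]],float)
q=ctrl.ik([0.42,0.27,0.32],Q_of(R)); print(q)
ctrl.movep([0.42,0.27,0.32],Q_of(R))
im,d,k=grab("wrist"); cv2.imwrite("pics/w1.png",im); np.savez("pics/w1.npz",im=im,d=d,K=k[0],R=k[1],t=k[2])
s=get_state(); print(s["time"],s["qpos"].round(3),s["tcp_pos"])
E
```

```text
345 120 [ 0.584 -0.048  0.532]
375 150 [ 0.575 -0.177  0.498]
395 170 [ 0.587 -0.249  0.46 ]
438 120 [ 0.77  -0.25   0.546]
345 165 [ 0.578 -0.068  0.372]
318 212 [0.564 0.035 0.079]
380 267 [ 0.54  -0.293  0.073]
444 210 [ 0.884 -0.312  0.122]
[-0.40133985  0.24820092 -0.288218    1.66293664  0.07386867  1.24113909
  0.86565843]
2.075 [-0.403  0.249 -0.289  1.663  0.074  1.241  0.865] [0.41949477 0.27115825 0.31973213]
```

View pics/w1.png

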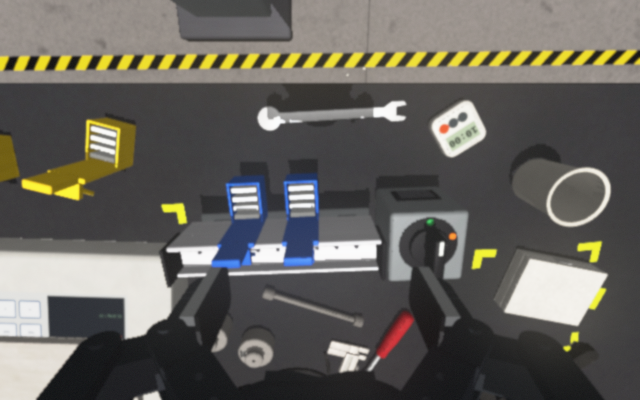

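```bash
python3 - <<'E'
from h import *
z=np.load("pics/w1.npz"); k=(z["K"],z["R"],z["t"]); P=cloud(z["d"],k); im=z["im"]; d=z["d"]
cv2.imwrite("pics/w1c.png",cv2.resize(im[170:300,150:490],None,fx=2.3,fy=2.3,interpolation=cv2.INTER_CUBIC))
uu=np.mgrid[0:400,0:640]
def sel(u0,u1,v0,v1,zl,zh):
    m=np.zeros(d.shape,bool); m[v0:v1,u0:u1]=1; return m&(d>0)&(P[...,2]>zl)&(P[...,2]<zh)
print("table z",np.median(P[90:180,200:380][:,:,2]))
m=sel(185,380,200,290,0.124,0.140); Q=P[m]; Q=Q[Q[:,0]<0.56]
print(len(Q)); 
for y0 in np.arange(0.08,0.36,0.02):
    a=Q[(Q[:,1]>y0)&(Q[:,1]<y0+.02)]
    if len(a): print(round(y0,2),len(a),a.min(0).round(3),a.max(0).round(3))
m=sel(375,480,180,310,0.145,0.17); Q=P[m]; print("bar",len(Q),Q.mean(0),Q.min(0),Q.max(0))
m=sel(375,480,180,310,0.105,0.116); Q=P[m]; print("box",len(Q),np.percentile(Q,[1,50,99],axis=0))
E
```

```text
table z 0.0017064747900199723
1374
0.1 42 [0.503 0.112 0.124] [0.509 0.12  0.133]
0.12 111 [0.502 0.12  0.124] [0.508 0.14  0.133]
0.14 104 [0.495 0.14  0.125] [0.508 0.16  0.14 ]
0.16 78 [0.494 0.16  0.124] [0.496 0.18  0.137]
0.18 227 [0.493 0.18  0.124] [0.522 0.2   0.14 ]
0.2 111 [0.499 0.2   0.124] [0.505 0.22  0.133]
0.22 111 [0.492 0.22  0.124] [0.504 0.24  0.14 ]
0.24 79 [0.49  0.24  0.124] [0.493 0.26  0.14 ]
0.26 148 [0.491 0.26  0.124] [0.519 0.28  0.14 ]
0.28 108 [0.496 0.281 0.124] [0.501 0.3   0.133]
0.3 112 [0.495 0.3   0.124] [0.501 0.32  0.133]
0.32 117 [0.494 0.32  0.124] [0.5   0.34  0.132]
0.34 26 [0.494 0.34  0.124] [0.539 0.344 0.132]
bar 528 [0.50518205 0.40270522 0.15209354] [0.48435576 0.39630287 0.14509937] [0.53216881 0.41148808 0.1559586 ]
box 3674 [[0.46676409 0.34299814 0.10591773]
 [0.49782604 0.38992963 0.11174919]
 [0.55911682 0.4497471  0.11476893]]
```

View pics/w1c.png

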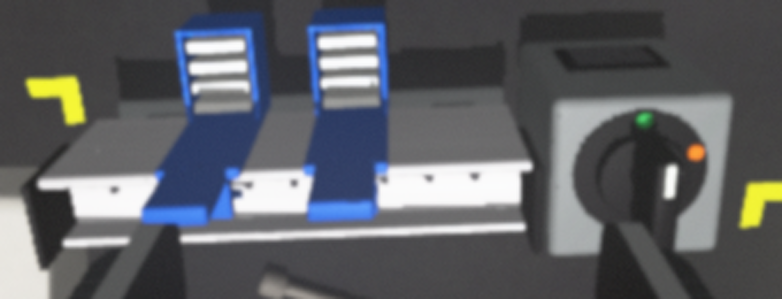

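```bash
python3 - <<'E'
from h import *
z=np.load("pics/w1.npz"); k=(z["K"],z["R"],z["t"]); P=cloud(z["d"],k); im=z["im"]; d=z["d"]
for u,v in ((441,243),(441,248),(441,254),(431,222),(453,236)): print(u,v,P[v,u].round(4),im[v,u])
m=np.zeros(d.shape,bool); m[180:310,375:480]=1; m&=(P[...,2]>.149)&(P[...,2]<.165)
Q=P[m]; print(len(Q)); c,s,a=cv2.minAreaRect((Q[:,:2]*1000).astype(np.float32)); print(c,s,a)
# box top edges
m=np.zeros(d.shape,bool); m[180:310,375:480]=1; m&=(P[...,2]>.108)&(P[...,2]<.116)
print(cv2.minAreaRect((P[m][:,:2]*1000).astype(np.float32)))
v=np.argwhere((P[...,2]>.149)&(P[...,2]<.165)&(np.arange(640)[None]>375)); print(v.min(0),v.max(0))
for n in ("done_1",):
  for r in models.masks_of("wrist",n):
    Q=P[r["mask"]&(d>0)]; T=Q[Q[:,2]>.165]; print(r["p"],r["point"],len(T),T.mean(0) if len(T) else "",T.min(0),T.max(0), Q[:,1].min(),Q[:,1].max())
E
```

```text
441 243 [0.4867 0.4024 0.1547] [236 239 237]
441 248 [0.4926 0.4031 0.1549] [248 250 249]
441 254 [0.5005 0.4045 0.1538] [240 243 242]
431 222 [0.4791 0.4044 0.1138] [ 75 140  57]
453 236 [0.4973 0.433  0.1142] [ 57 159 250]
468
(508.43218994140625, 403.65875244140625) (48.018306732177734, 13.89742374420166) 2.113173484802246
((514.7154541015625, 395.1156311035156), (94.49681854248047, 111.6020736694336), 2.9661805629730225)
[239 432] [278 446]
0.86 [300.3, 221.1] 428 [0.49241658 0.24901125 0.17672801] [0.4889525  0.2339371  0.16501983] [0.49974947 0.26343975 0.18181869] 0.2237901070486298 0.27053476548052113
0.74 [244.1, 220.9] 433 [0.49472959 0.17718059 0.17689035] [0.40789588 0.1604806  0.16505763] [0.50160165 0.22819414 0.3382625 ] 0.12928386719223775 0.22819414085627604
```

```bash
cat >> h.py <<'E'
def rz(a): return Rn.from_euler('z',a).as_matrix()
RK=np.array([[-1,0,0],[0,1,0],[0,0,-1]],float)
def st(msg=""):
    s=get_state(); print(msg,"t%.1f"%s["time"],s["tcp_pos"].round(4),"F",s["contact_force"].round(1),"M",s["wrist_torque"].round(2),"w%.4f"%s["width"],"q7 %.3f"%s["qpos"][6])
E
python3 - <<'E'
from h import *
Q=Q_of(rz(.038)@RK)
ctrl.movep([.509,.4045,.21],Q); st()
ctrl.movel([.509,.4045,.127],max_speed=.08); st("down")
ctrl.close_gripper(50); st("closed")
E
```

```text
t2.9 [0.5089 0.4041 0.2105] F [ 1.2 -1.3 -0.4] M [-0.06 -0.06  0.01] w0.0853 q7 0.740
down t4.1 [0.5093 0.4048 0.1276] F [ 0.2 -0.6  0.5] M [-0.01 -0.02 -0.02] w0.0855 q7 0.711
closed t4.8 [0.509  0.4044 0.1272] F [-0.2 -0.6  3.2] M [-0.23  0.12  0.12] w0.0130 q7 0.711
```

```bash
python3 - <<'E'
from h import *
q=get_state()["qpos"].copy(); q0=q[6]
for a in (.2,.4,.6,.8,1.0,1.2):
    q[6]=q0+a; ctrl.set_joints(q); st(a)
ctrl.pause(.2); st()
ctrl.ungrasp(); st("open")
p=get_state()["tcp_pos"]; ctrl.movel([p[0],p[1],.24]); st()
RR=RK
ctrl.movep([0.42,0.33,0.32],Q_of(RR))
im,d,k=grab("wrist"); cv2.imwrite("pics/w2.png",im); np.savez("pics/w2.npz",im=im,d=d,K=k[0],R=k[1],t=k[2])
cv2.imwrite("pics/w2c.png",cv2.resize(im[130:350,240:500],None,fx=2.5,fy=2.5))
E
```

```text
0.2 t5.1 [0.51   0.4043 0.1275] F [1.6 0.8 1.8] M [ 0.18 -0.43 -2.43] w0.0131 q7 0.905
0.4 t5.4 [0.51   0.4043 0.1277] F [0.5 2.2 3.5] M [ 0.43 -0.27 -6.16] w0.0130 q7 1.101
0.6 t5.7 [0.51   0.4042 0.1279] F [-1.9  3.7  4.9] M [  0.69   0.16 -10.59] w0.0133 q7 1.297
0.8 t6.0 [0.5101 0.4042 0.128 ] F [-5.   5.6  6.3] M [  1.08   0.64 -15.39] w0.0131 q7 1.491
1.0 t6.3 [0.5101 0.4041 0.1281] F [-7.1  8.   6.2] M [  1.57   1.12 -20.78] w0.0137 q7 1.684
1.2 t6.6 [0.5103 0.404  0.1282] F [-10.7  10.7   6.3] M [  2.1    1.63 -26.58] w0.0135 q7 1.876
 t6.8 [0.5103 0.404  0.1282] F [-10.2  10.6   6.5] M [  2.04   1.68 -26.52] w0.0134 q7 1.876
open t7.5 [0.5088 0.4052 0.1273] F [0.  0.2 0.6] M [ 0.01 -0.03 -0.03] w0.0852 q7 1.911
 t8.4 [0.5084 0.4048 0.239 ] F [ 0.4 -0.9 -0.3] M [ 0.04  0.01 -0.02] w0.0856 q7 1.947
```

View pics/w2c.png

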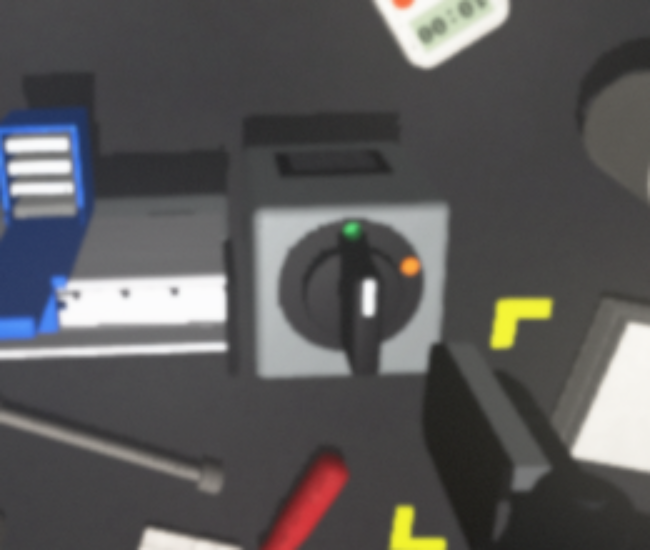

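```bash
python3 - <<'E'
from h import *
Q=Q_of(rz(.038)@RK)
ctrl.movep([.509,.4045,.21],Q); st()
ctrl.movel([.509,.4045,.127],max_speed=.08); st("down")
ctrl.close_gripper(50); st("closed")
q=get_state()["qpos"].copy(); q0=q[6]
for a in (.15,.3,.45,.6,.75,.9,1.05,1.2):
    q[6]=q0-a; ctrl.set_joints(q); st(a)
    if abs(get_state()["wrist_torque"][2])>3: break
E
```

```text
t10.1 [0.5089 0.4042 0.2102] F [0.1 0.5 0.4] M [-0.02  0.02  0.04] w0.0854 q7 0.883
down t11.3 [0.5093 0.4048 0.1276] F [ 0.1 -0.3  0.5] M [-0.02 -0.02  0.03] w0.0857 q7 0.878
closed t12.0 [0.509  0.4044 0.1272] F [ 0.  -0.5  2.8] M [-0.23  0.18  0.16] w0.0131 q7 0.878
0.15 t12.2 [0.509  0.4046 0.1272] F [0.9 0.9 0.9] M [0.06 0.07 0.19] w0.0132 q7 0.732
0.3 t12.5 [0.5091 0.4048 0.1272] F [0.4 1.  0.6] M [0.33 0.01 0.15] w0.0133 q7 0.584
0.45 t12.8 [0.5092 0.405  0.1272] F [ 1.5  3.2 -1. ] M [ 0.66 -0.07  0.11] w0.0130 q7 0.435
0.6 t13.0 [0.5093 0.4053 0.1273] F [ 2.6  4.2 -1.5] M [ 0.87 -0.2   0.  ] w0.0128 q7 0.286
0.75 t13.3 [0.5094 0.4055 0.1272] F [ 2.7  4.7 -2.5] M [ 0.97 -0.34 -0.14] w0.0135 q7 0.136
0.9 t13.6 [0.5096 0.4056 0.1273] F [ 3.3  6.4 -3.2] M [ 1.06 -0.46 -0.16] w0.0130 q7 -0.014
1.05 t13.8 [0.5097 0.4058 0.1273] F [ 3.   7.  -3.1] M [ 1.12 -0.59 -0.25] w0.0134 q7 -0.164
1.2 t14.1 [0.5099 0.4059 0.1273] F [ 4.5  7.7 -4.4] M [ 1.24 -0.74 -0.18] w0.0127 q7 -0.314
```

```bash
python3 - <<'E'
from h import *
ctrl.ungrasp(); st("open")
p=get_state()["tcp_pos"]; ctrl.movel([p[0],p[1],.24]); st()
ctrl.movep([0.42,0.30,0.32],Q_of(RK))
im,d,k=grab("wrist"); cv2.imwrite("pics/w3.png",im); np.savez("pics/w3.npz",im=im,d=d,K=k[0],R=k[1],t=k[2])
st()
E
```

```text
open t14.8 [0.509  0.4043 0.1272] F [-0.2 -0.4 -0.2] M [-0.02  0.01  0.  ] w0.0852 q7 -0.322
 t15.7 [0.5086 0.404  0.239 ] F [ 0.1 -0.8  0.7] M [-0.02  0.03  0.01] w0.0855 q7 -0.316
 t16.8 [0.4202 0.3002 0.3192] F [0.6 0.3 0.7] M [-0.04  0.01 -0.03] w0.0855 q7 0.799
```

View pics/w3.png

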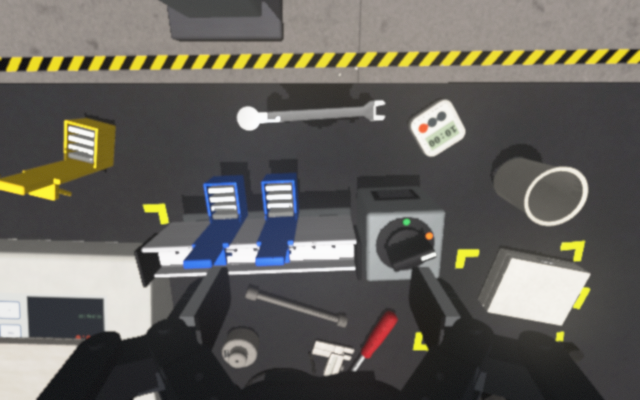

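```bash
python3 - <<'E'
from h import *
ctrl.movel([.42,.05,.36],max_speed=.25)
im,d,k=grab("wrist"); cv2.imwrite("pics/w4.png",im); np.savez("pics/w4.npz",im=im,d=d,K=k[0],R=k[1],t=k[2])
ctrl.movel([.42,-.22,.36],max_speed=.25)
im,d,k=grab("wrist"); cv2.imwrite("pics/w5.png",im); np.savez("pics/w5.npz",im=im,d=d,K=k[0],R=k[1],t=k[2])
st()
P=cloud(d,k)
for n in ("tray","new_1"):
  for r in models.masks_of("wrist",n):
    M=r["mask"]&(d>0)&(P[...,2]<.2); Qp=P[M]; print(n,round(r["p"],2),np.round(r["point"]),len(Qp))
    if n=="tray":
        print(cv2.minAreaRect((Qp[np.abs(Qp[:,2]-np.median(Qp[:,2]))<.012][:,:2]*1000).astype(np.float32)),np.median(Qp[:,2]))
    else:
        T=Qp[Qp[:,2]>.139]; 
        if len(T)>5: print("tab",T.mean(0),cv2.minAreaRect((T[:,:2]*1000).astype(np.float32)))
E
```

```text
t19.3 [ 0.4203 -0.2185  0.36  ] F [-0.7  0.6  0.4] M [-0.   -0.05 -0.04] w0.0853 q7 2.021
tray 0.69 [198. 187.] 7399
((485.0977783203125, -412.99774169921875), (108.08454895019531, 198.67596435546875), 86.7249984741211) 0.005660565181934683
new_1 0.96 [460. 152.] 2366
tab [ 0.4256258  -0.02771929  0.14490866] ((426.0425109863281, -26.414636611938477), (28.83539390563965, 9.814499855041504), 75.92170715332031)
new_1 0.95 [ 62. 150.] 3975
tab [ 0.41081353 -0.5841439   0.1424863 ] ((410.68316650390625, -584.8424682617188), (5.2858405113220215, 29.98119354248047), 77.1612319946289)
new_1 0.87 [285. 182.] 2028
tab [ 0.4663042  -0.27436396  0.14464593] ((467.17315673828125, -274.76806640625), (29.275739669799805, 10.214001655578613), 67.94944763183594)
new_1 0.82 [335. 168.] 2001
tab [ 0.44559198 -0.19884778  0.14491168] ((446.3873291015625, -198.77182006835938), (29.299057006835938, 10.127918243408203), 84.7769546508789)
new_1 0.25 [238. 280.] 1061
```

View pics/w4.png

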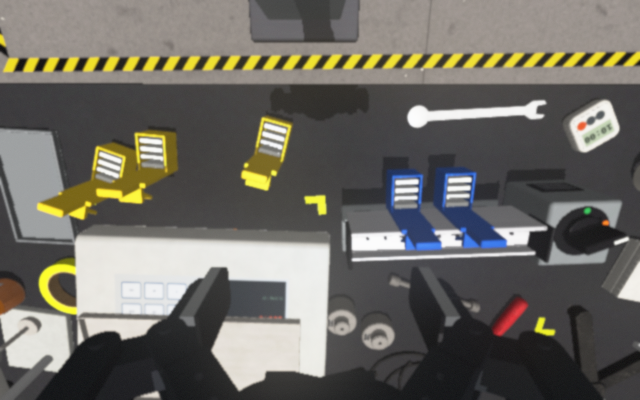

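View pics/w5.png

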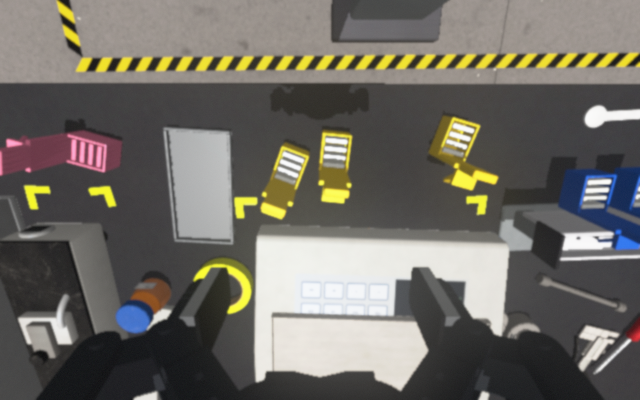

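```bash
python3 - <<'E'
from h import *
z=np.load("pics/w5.npz"); k=(z["K"],z["R"],z["t"]); im=z["im"]; d=z["d"]
P=cloud(d,k)
def onplane(px,zc):
    K,R,t=k; r=(np.c_[px,np.ones(len(px))]@np.linalg.inv(K).T)@R; o=-R.T@t
    return o+r*((zc-o[2])/r[:,2:])
r=models.masks_of("wrist","tray")[0]; M=r["mask"].astype(np.uint8)
M=cv2.morphologyEx(M,cv2.MORPH_OPEN,np.ones((5,5)))
c=max(cv2.findContours(M,0,1)[0],key=cv2.contourArea)
print(cv2.minAreaRect((onplane(c[:,0].astype(float),.012)[:,:2]*1000).astype(np.float32)))
ap=cv2.approxPolyDP(c,6,True)[:,0]; print(ap.tolist(), onplane(ap.astype(float),.014).round(3).tolist())
# orientation options
for nm,R0 in (("A",np.array([[0,1,0],[1,0,0],[0,0,-1]],float)),("B",np.array([[0,-1,0],[-1,0,0],[0,0,-1]],float))):
    for p in ([.42,.25,.3],[.494,.249,.146],[.42,-.2,.3],[.55,-.41,.13]):
        print(nm,p,ctrl.ik(p,Q_of(rz(.04)@R0)))
E
```

```text
((481.1467590332031, -408.8746643066406), (105.29122924804688, 192.5150909423828), 86.64837646484375)
[[164, 127], [175, 240], [233, 243], [231, 131]] [[0.383, -0.453, 0.014], [0.571, -0.464, 0.014], [0.577, -0.366, 0.014], [0.389, -0.352, 0.014]]
A [0.42, 0.25, 0.3] [-0.42243627  0.24011948 -0.21315728  1.72619699  0.05441589  1.18103165
 -0.61034791]
A [0.494, 0.249, 0.146] [-0.50449879  0.4774391  -0.00982562  1.8136118   0.00600658  0.8505704
 -0.47718741]
A [0.42, -0.2, 0.3] [ 0.16729329  0.20489561  0.28094853  1.782573   -0.06150193  1.16263688
  0.50709784]
A [0.55, -0.41, 0.13] [ 0.41037887  0.70653733  0.35868887  1.4597388  -0.2700518   1.02412815
  0.8710844 ]
B [0.42, 0.25, 0.3] [-0.16310946  0.26515905 -0.55828277  1.7231912   0.14974444  1.19587763
  2.42086385]
B [0.494, 0.249, 0.146] [-0.14633351  0.52097847 -0.55572791  1.80890468  0.33965308  0.90781094
  2.32704975]
B [0.42, -0.2, 0.3] [-0.42153384  0.36465471  1.15446968  1.7880999  -0.35450625  1.22148521
 -2.26837528]
B [0.55, -0.41, 0.13] [ 0.08813704  0.95381258  1.15015686  1.46436429 -0.88384034  1.2977054
 -1.78314222]
```

```bash
cat >> h.py <<'E'
RA=np.array([[0,1,0],[1,0,0],[0,0,-1]],float)
TR=np.array([.480,-.409]); TY=-.058; RY=.041; LIP=np.array([.502,.216])
def rail(x,y): return LIP+rz(RY)[:2,:2]@np.array([x,y])
def tray(x,y=0): return TR+rz(TY)[:2,:2]@np.array([x,y])
def pick(x,y,yaw,z,up,f=45):
    Q=Q_of(rz(yaw)@RA)
    ctrl.movep([x,y,z+.07],Q)
    ctrl.movel([x,y,z],max_speed=.08); st("at")
    ctrl.close_gripper(f); st("grip")
    ctrl.movel([x,y,up],max_speed=.1); st("up")
E
cat > blue.py <<'E'
from h import *
import sys
x,y,sx=map(float,sys.argv[1:])
ctrl.movel([.42,y,.29],max_speed=.25) if abs(get_state()["tcp_pos"][1]-y)>.1 else None
pick(x,y,RY,.146,.225,)
ctrl.movel([.42,y-.02,.29],max_speed=.15)
ctrl.movel([.42,-.40,.29],max_speed=.22); st("over")
t=tray(sx+.027)
Q=Q_of(rz(TY)@RA)
ctrl.movep([t[0],t[1],.24],Q); ctrl.movel([t[0],t[1],.14],max_speed=.1)
im,d,k=grab("side"); cv2.imwrite("pics/s_%d.png"%int(sx*1000),im)
ctrl.movel([t[0],t[1],.1165],max_speed=.04); st("placed")
ctrl.ungrasp(); st("rel")
ctrl.movel([t[0],t[1],.24],max_speed=.15)
ctrl.movel([.42,-.36,.30],max_speed=.2)
im,d,k=grab("wrist"); cv2.imwrite("pics/wt_%d.png"%int(sx*1000),im);np.savez("pics/wt_%d.npz"%int(sx*1000),im=im,d=d,K=k[0],R=k[1],t=k[2])
im,d,k=grab("scene"); cv2.imwrite("pics/sc_%d.png"%int(sx*1000),im)
st()
E
python3 blue.py .4925 .249 .048
```

```text
at t23.7 [0.4928 0.2492 0.1465] F [-0.5 -0.2  0. ] M [ 0.03 -0.05  0.06] w0.0855 q7 -0.455
grip t24.4 [0.493  0.2492 0.1463] F [1.1 0.1 1.5] M [ 0.03 -0.34  0.04] w0.0094 q7 -0.455
up t25.3 [0.4921 0.2488 0.2243] F [-0.1 -0.2 -2.6] M [-0.03 -0.03  0.01] w0.0095 q7 -0.457
over t29.2 [ 0.4202 -0.3994  0.2901] F [-0.2  0.2 -1.7] M [ 0.03 -0.03 -0.04] w0.0095 q7 0.925
placed t31.7 [ 0.5548 -0.4134  0.1164] F [ 0.8  0.3 -0.9] M [-0.08 -0.04  0.  ] w0.0094 q7 0.776
rel t32.5 [ 0.5549 -0.4133  0.1165] F [ 0.  -0.4 -0. ] M [ 0.04 -0.    0.01] w0.0855 q7 0.776
 t34.5 [ 0.421  -0.3599  0.299 ] F [ 0.3 -0.2  0.1] M [-0.02  0.    0.09] w0.0851 q7 0.772
```

```bash
python3 -c "
import cv2,numpy as np
a=cv2.imread('pics/wt_48.png');b=cv2.imread('pics/sc_48.png')
cv2.imwrite('pics/m1.png',np.vstack([cv2.resize(a,(480,300)),cv2.resize(b[140:380,180:480],(375,300))[:, :].copy() if 0 else cv2.resize(b[140:380,180:564],(480,300))]))"
```

```text
(no output)
```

View pics/m1.png

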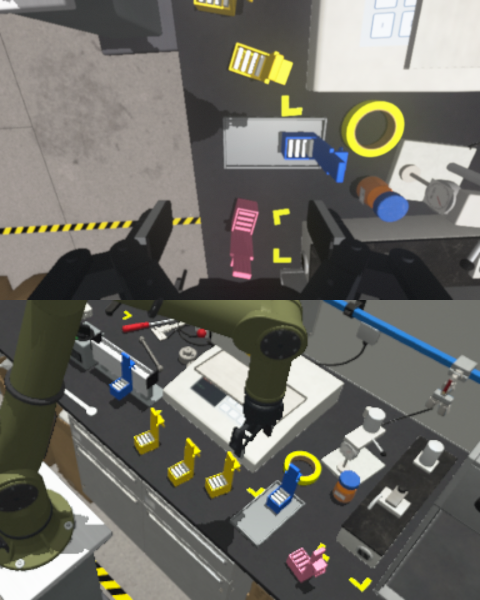

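```bash
python3 blue.py .4953 .176 -.048; python3 -c "
import cv2,numpy as np
a=cv2.imread('pics/wt_-48.png');b=cv2.imread('pics/sc_-48.png')
cv2.imwrite('pics/m2.png',np.vstack([cv2.resize(a,(480,300)),cv2.resize(b[140:380,180:564],(480,300))]))"
```

```text
at t38.3 [0.4956 0.1761 0.1465] F [-0.4 -0.2  0. ] M [ 0.04 -0.01  0.02] w0.0856 q7 -0.292
grip t39.0 [0.4959 0.1761 0.1463] F [ 1.9 -0.3  2.1] M [ 0.05 -0.35  0.03] w0.0095 q7 -0.292
up t39.9 [0.4948 0.1758 0.2243] F [-0.7 -0.7 -2.3] M [ 0.   -0.02 -0.  ] w0.0095 q7 -0.303
over t43.4 [ 0.4203 -0.3993  0.2901] F [-0.6 -0.1 -2.6] M [-0.02 -0.04  0.05] w0.0094 q7 0.937
placed t45.7 [ 0.4589 -0.4079  0.1164] F [ 0.8 -0.4 -3.3] M [ 0.07 -0.07 -0.03] w0.0097 q7 0.895
rel t46.4 [ 0.4591 -0.4078  0.1165] F [ 0.8 -0.  -0.1] M [-0.05 -0.06  0.05] w0.0855 q7 0.895
 t48.1 [ 0.4202 -0.3601  0.2986] F [ 0.  -0.8  0. ] M [-0.02 -0.03 -0.03] w0.0851 q7 0.783
```

View pics/m2.png

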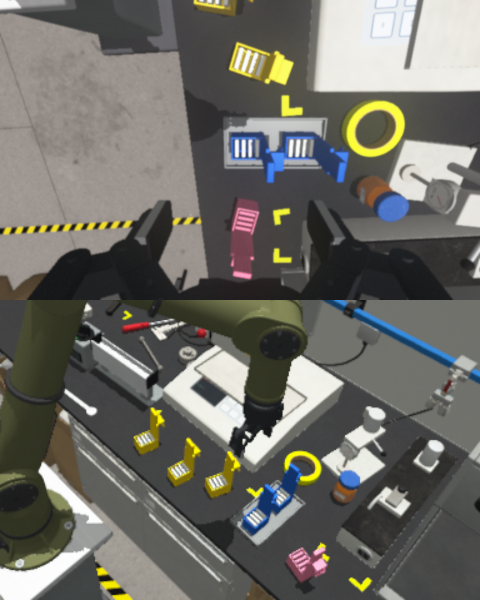

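```bash
sed -i 's/LIP=np.array(\[.502,.216\])/LIP=np.array([.5006,.213])/' h.py
cat >> h.py <<'E'
def tabs():
    im,d,k=grab("wrist"); P=cloud(d,k); out=[]
    hsv=cv2.cvtColor(im,cv2.COLOR_BGR2HSV)
    for r in models.masks_of("wrist","new_1"):
        M=r["mask"]&(d>0)&(P[...,2]<.16)&(P[...,2]>.138)
        T=P[M]; hue=np.median(hsv[...,0][r["mask"]])
        if len(T)<25: print("few",r["p"],r["point"],len(T)); continue
        c,s,a=cv2.minAreaRect((T[:,:2]*1000).astype(np.float32))
        if s[0]<s[1]: a+=90
        yaw=(a-90+90)%180-90
        out.append((c[0]/1000,c[1]/1000,np.radians(yaw),hue,r["p"],s)); print("tab",np.round(out[-1][:5],3),np.round(s),np.round(r["point"]))
    return out,im
def yellow(x0,y0,slot):
    ctrl.movel([.42,y0+.06,.33],max_speed=.25)
    o,im=tabs(); cv2.imwrite("pics/look_%d.png"%int(slot*1000),im)
    o=[t for t in o if 18<t[3]<35 and np.hypot(t[0]-x0,t[1]-y0)<.03 and 24<max(t[5])<34]
    assert o,"not found"
    x,y,yaw=o[0][:3]
    pick(x,y,yaw,.112,.27)
    ctrl.movel([.42,y,.30],max_speed=.2)
    Q=Q_of(rz(RY)@RA)
    t=rail(-.0070,slot)
    ctrl.movel([.42,t[1]-.1,.30],max_speed=.25)
    ctrl.movep([t[0]-.05,t[1],.24],Q)
    ctrl.movel([t[0],t[1],.20],max_speed=.1); st("above")
    for n in ("scene","side"):
        im,d,k=grab(n); cv2.imwrite("pics/h%s_%d.png"%(n,int(slot*1000)),im)
E
python3 - <<'E'
from h import *
yellow(.467,-.275,.056)
im,d,k=grab("wrist"); cv2.imwrite("pics/above1.png",im)
E
```

```text
tab [ 0.422 -0.171 -0.208 28.     0.9  ] [30. 10.] [311. 122.]
tab [ 0.468 -0.274 -0.368 25.     0.78 ] [28. 10.] [348. 198.]
few 0.78 [332.1, 350.6] 0
few 0.66 [302.4, 9.5] 0
at t50.6 [ 0.468  -0.2741  0.1125] F [-0.5  0.2 -0. ] M [ 0.01 -0.04 -0.  ] w0.0857 q7 0.415
grip t51.3 [ 0.4676 -0.2737  0.1118] F [-0.8 -0.3 -2.1] M [-0.05 -0.06 -0.03] w0.0092 q7 0.415
up t53.0 [ 0.4675 -0.2737  0.2694] F [-0.2 -0.1 -2.7] M [ 0.02 -0.04  0.01] w0.0091 q7 0.315
above t56.7 [0.4911 0.2687 0.1999] F [ 0.2 -0.5 -0.9] M [-0.01 -0.02  0.01] w0.0095 q7 -0.458
```

```bash
python3 -c "
import cv2,numpy as np
a=cv2.imread('pics/above1.png');b=cv2.imread('pics/hside_56.png')
cv2.imwrite('pics/m3.png',np.vstack([cv2.resize(a,(480,300)),cv2.resize(b[160:340,230:518],(480,300))]))"
```

```text
(no output)
```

View pics/m3.png

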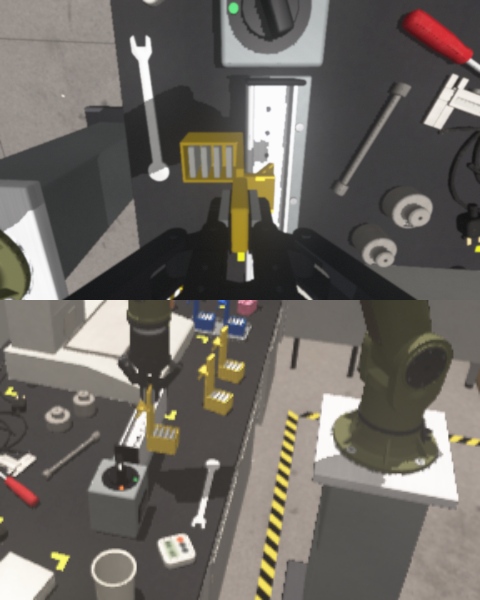

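```bash
cat >> h.py <<'E'
def seat(slot):
    t=rail(-.0070,slot)
    for z in (.175,.160,.152,.149,.1475,.146,.145,.144):
        ctrl.movel([t[0],t[1],z],max_speed=.05); st(z)
        F=get_state()["contact_force"]
        if F[2]>3 or np.hypot(F[0],F[1])>12: break
def leave(slot):
    t=rail(-.0070,slot)
    ctrl.ungrasp(); st("rel")
    z=get_state()["tcp_pos"][2]
    ctrl.movel([t[0],t[1],.24],max_speed=.12)
    ctrl.movel([.42,t[1]-.04,.33],max_speed=.2)
    im,d,k=grab("wrist"); cv2.imwrite("pics/after_%d.png"%int(slot*1000),im); np.savez("pics/after_%d.npz"%int(slot*1000),im=im,d=d,K=k[0],R=k[1],t=k[2])
E
python3 - <<'E'
from h import *
seat(.056)
E
```

```text
0.175 t57.5 [0.4914 0.2687 0.1749] F [ 0.2  0.4 -0.7] M [-0.01 -0.02 -0.02] w0.0093 q7 -0.455
0.16 t58.0 [0.4911 0.2686 0.1596] F [ 0.3 -0.2 -1.6] M [-0.06 -0.08  0.04] w0.0096 q7 -0.453
0.152 t58.3 [0.4911 0.2686 0.1516] F [ 0.  -0.1 -1.7] M [-0.02 -0.05 -0.02] w0.0095 q7 -0.452
0.149 t58.5 [0.4912 0.2686 0.1489] F [ 0.   0.2 -1.5] M [ 0.   -0.11  0.02] w0.0089 q7 -0.452
0.1475 t58.8 [0.4913 0.2686 0.1475] F [-0.6  0.2 -1.2] M [ 0.07 -0.04  0.  ] w0.0089 q7 -0.452
0.146 t59.0 [0.4915 0.2688 0.1466] F [-2.2 -0.8  4. ] M [-0.2   0.22 -0.03] w0.0089 q7 -0.451
```

```bash
python3 - <<'E'
from h import *
leave(.056)
z=np.load("pics/after_56.npz"); P=cloud(z["d"],(z["K"],z["R"],z["t"]))
m=(z["d"]>0)&(P[...,2]>.165)&(P[...,2]<.2)&(np.abs(P[...,1]-.27)<.03)&(P[...,0]>.46)&(P[...,0]<.53)
T=P[m]; print(len(T), np.percentile(T,[2,50,98],axis=0).round(4))
cv2.imwrite("pics/a1.png",z["im"])
E
```

```text
rel t59.8 [0.4913 0.2686 0.146 ] F [0.1 0.3 0.3] M [ 0.01 -0.05  0.02] w0.0855 q7 -0.452
422 [[0.4828 0.2541 0.1671]
 [0.4866 0.2689 0.1794]
 [0.4925 0.2827 0.1811]]
```

View pics/a1.png

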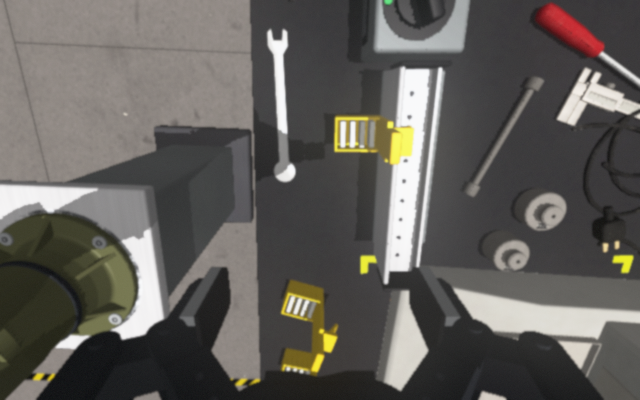

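```bash
python3 - <<'E'
from h import *
z=np.load("pics/after_56.npz"); P=cloud(z["d"],(z["K"],z["R"],z["t"])); d=z["d"]; im=z["im"]
for y0 in (.16,.18,.20,.22,.235,.30,.315):
    m=(d>0)&(P[...,2]>.124)&(P[...,2]<.140)&(np.abs(P[...,1]-y0-.005)<.005)&(P[...,0]>.46)&(P[...,0]<.53)
    T=P[m]; print(y0,len(T),np.percentile(T,[2,50,98],axis=0).round(4).tolist() if len(T) else "")
m=(d>0)&(P[...,2]>.09)&(P[...,2]<.2)&(np.abs(P[...,1]-.269)<.012)&(P[...,0]>.46)&(P[...,0]<.53)
T=P[m]
for zz in np.arange(.09,.19,.01):
    a=T[(T[:,2]>=zz)&(T[:,2]<zz+.01)]
    if len(a): print(round(zz,2),len(a),np.percentile(a[:,0],[2,50,98]).round(4))
cv2.imwrite("pics/a1c.png",cv2.resize(im[80:200,310:470],None,fx=4.5,fy=4.5,interpolation=cv2.INTER_CUBIC))
im,d,k=grab("side"); cv2.imwrite("pics/a1s.png",cv2.resize(im[180:320,270:400],None,fx=4.5,fy=4.2,interpolation=cv2.INTER_CUBIC))
E
```

```text
0.16 46 [[0.5011, 0.1602, 0.1249], [0.5034, 0.1648, 0.1305], [0.5071, 0.1696, 0.1326]]
0.18 51 [[0.5006, 0.1802, 0.1255], [0.5028, 0.1846, 0.1307], [0.5067, 0.1898, 0.1328]]
0.2 48 [[0.4998, 0.2005, 0.1248], [0.5018, 0.2045, 0.1308], [0.5049, 0.2093, 0.1326]]
0.22 57 [[0.4988, 0.2205, 0.1249], [0.5009, 0.2254, 0.1306], [0.5047, 0.23, 0.1326]]
0.235 45 [[0.4985, 0.2353, 0.1246], [0.5005, 0.239, 0.1309], [0.5042, 0.2424, 0.1328]]
0.3 71 [[0.4956, 0.3001, 0.125], [0.4976, 0.3051, 0.1307], [0.5013, 0.3099, 0.1327]]
0.315 71 [[0.4949, 0.3158, 0.1251], [0.4971, 0.3198, 0.1309], [0.5008, 0.3245, 0.133]]
0.09 22 [0.4887 0.4893 0.4897]
0.1 97 [0.4882 0.5273 0.5298]
0.11 30 [0.4876 0.4881 0.4887]
0.12 19 [0.4872 0.4877 0.4883]
0.13 148 [0.4991 0.5073 0.5145]
0.14 166 [0.4842 0.5079 0.5141]
0.15 36 [0.4835 0.4841 0.4846]
0.16 43 [0.483  0.4836 0.4842]
0.17 214 [0.4827 0.4859 0.4926]
0.18 101 [0.4835 0.4886 0.4919]
```

View pics/a1c.png

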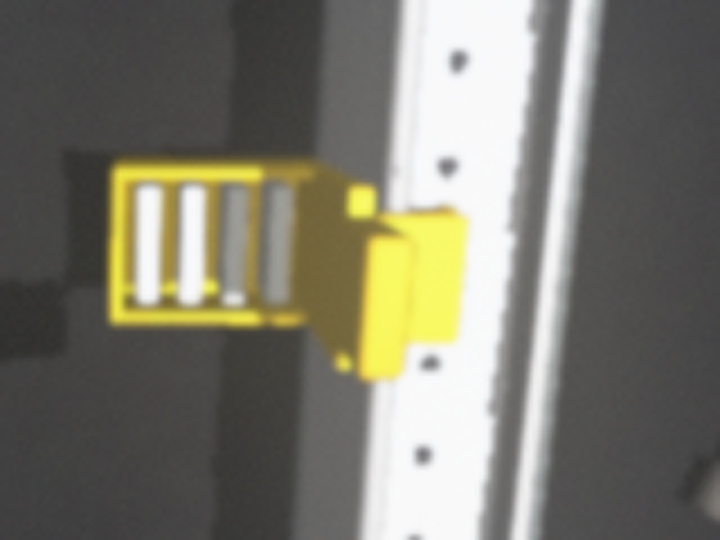

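View pics/a1s.png

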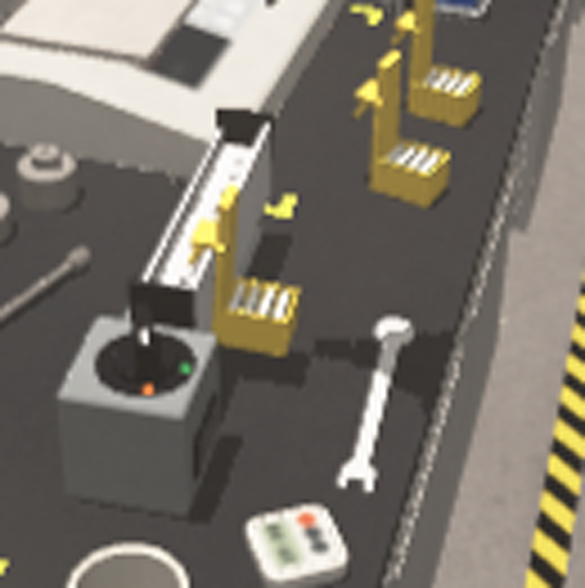

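```bash
python3 - <<'E'
from h import *
def prof(f,y,zs,xr):
    z=np.load(f); P=cloud(z["d"],(z["K"],z["R"],z["t"])); d=z["d"]
    m=(d>0)&(np.abs(P[...,1]-y)<.010)&(P[...,0]>xr[0])&(P[...,0]<xr[1]); T=P[m]
    r=[]
    for zz in zs:
        a=T[(T[:,2]>=zz)&(T[:,2]<zz+.01)]
        if len(a)>3: r.append((round(zz,2),len(a),np.percentile(a[:,0],10).round(4)))
    print(f,y,r)
zs=np.arange(.05,.19,.01)
prof("pics/after_56.npz",.22,zs,(.47,.53)); prof("pics/after_56.npz",.269,zs,(.47,.53))
prof("pics/w1.npz",.249,zs,(.47,.53));prof("pics/w1.npz",.177,zs,(.47,.53)); prof("pics/w1.npz",.212,zs,(.47,.53))
prof("pics/w3.npz",.249,zs,(.47,.53));prof("pics/w3.npz",.177,zs,(.47,.53))
for f,y in (("after_56",.269),("w1",.249),("w3",.249)):
    z=np.load(f"pics/{f}.npz"); P=cloud(z["d"],(z["K"],z["R"],z["t"])); d=z["d"]
    m=(d>0)&(np.abs(P[...,1]-y)<.008)
    a=P[m&(P[...,2]>.13)&(P[...,2]<.15)&(P[...,0]>.5)&(P[...,0]<.525)]; print(f,"crown",len(a),a.mean(0) if len(a) else "", np.polyfit(a[:,0],a[:,2],1) if len(a)>5 else "")
    a=P[m&(P[...,2]>.176)&(P[...,2]<.19)&(P[...,0]>.47)]; print("tabtop",len(a),a.mean(0))
    m=(d>0)&(np.abs(P[...,1]-y)<.03); a=P[m&(P[...,2]>.06)&(P[...,2]<.09)&(P[...,0]<.485)]; print("basket",len(a),np.percentile(a,[2,50,98],axis=0).round(4).tolist())
E
```

```text
pics/after_56.npz 0.22 [(np.float64(0.05), 17, np.float64(0.499)), (np.float64(0.06), 22, np.float64(0.4988)), (np.float64(0.07), 24, np.float64(0.499)), (np.float64(0.08), 26, np.float64(0.4989)), (np.float64(0.09), 29, np.float64(0.499)), (np.float64(0.1), 264, np.float64(0.4996)), (np.float64(0.11), 33, np.float64(0.499)), (np.float64(0.12), 46, np.float64(0.499)), (np.float64(0.13), 78, np.float64(0.5001))]
pics/after_56.npz 0.269 [(np.float64(0.05), 25, np.float64(0.4799)), (np.float64(0.06), 32, np.float64(0.4793)), (np.float64(0.07), 143, np.float64(0.471)), (np.float64(0.08), 21, np.float64(0.4892)), (np.float64(0.09), 18, np.float64(0.4888)), (np.float64(0.1), 81, np.float64(0.4886)), (np.float64(0.11), 24, np.float64(0.4877)), (np.float64(0.12), 15, np.float64(0.4875)), (np.float64(0.13), 117, np.float64(0.5035)), (np.float64(0.14), 136, np.float64(0.4847)), (np.float64(0.15), 31, np.float64(0.4838)), (np.float64(0.16), 35, np.float64(0.4833)), (np.float64(0.17), 177, np.float64(0.4831)), (np.float64(0.18), 87, np.float64(0.4845))]
pics/w1.npz 0.249 [(np.float64(0.05), 12, 
[... 2726 characters left out ...]
64(0.4927)), (np.float64(0.15), 75, np.float64(0.4924)), (np.float64(0.16), 85, np.float64(0.4924)), (np.float64(0.17), 147, np.float64(0.4924)), (np.float64(0.18), 93, np.float64(0.4946))]
after_56 crown 174 [0.50868708 0.26902928 0.14002488] [0.04852466 0.11534102]
tabtop 190 [0.48756886 0.26907391 0.17963894]
basket 917 [[0.4368, 0.2462, 0.0637], [0.4604, 0.2673, 0.0734], [0.4841, 0.2877, 0.0759]]
w1 crown 0  
tabtop 163 [0.49372904 0.24887268 0.17987535]
basket 1099 [[0.4377, 0.2273, 0.061], [0.4587, 0.2472, 0.0748], [0.4838, 0.268, 0.0772]]
w3 crown 0  
tabtop 164 [0.49365782 0.24932646 0.17988923]
basket 1150 [[0.4377, 0.2274, 0.0606], [0.459, 0.2478, 0.0745], [0.4839, 0.2685, 0.0772]]
```

```bash
cat >> h.py <<'E'
def check(f,y,slotname=""):
    z=np.load(f); P=cloud(z["d"],(z["K"],z["R"],z["t"])); d=z["d"]
    b=(d>0)&(P[...,0]>.47)&(P[...,0]<.53)
    def pr(y,z0,z1):
        a=P[b&(np.abs(P[...,1]-y)<.01)&(P[...,2]>z0)&(P[...,2]<z1)]; return np.percentile(a[:,0],10) if len(a)>3 else np.nan
    a=P[b&(np.abs(P[...,1]-y)<.008)&(P[...,2]>.13)&(P[...,2]<.15)&(P[...,0]>.5)&(P[...,0]<.525)]
    t=P[b&(np.abs(P[...,1]-y)<.008)&(P[...,2]>.176)]
    print("check y",y,"lowplate",pr(y,.08,.1).round(4),"hiplate",pr(y,.11,.128).round(4),"tab",pr(y,.15,.17).round(4),"exp plate",(.4917-.041*(y-.249)).round(4),"exp tab",(.4896-.041*(y-.249)).round(4),"crown z",a[:,2].mean().round(4) if len(a) else None,"top",t[:,2].max().round(4) if len(t) else None)
def mend(slot,xo):
    t=rail(xo,slot)
    ctrl.movel([t[0],t[1],.22],max_speed=.2); ctrl.movel([t[0],t[1],.148],max_speed=.08)
    ctrl.close_gripper(45); st("grip")
    for z in (.147,.146,.145,.144):
        ctrl.movel([t[0],t[1],z],max_speed=.05); st(z)
        if get_state()["contact_force"][2]>6: break
E
python3 - <<'E'
from h import *
check("pics/after_56.npz",.269)
mend(.056,-.0050)
E
```

```text
Traceback (most recent call last):
  File "h.py", line 83, in check
    print("check y",y,"lowplate",pr(y,.08,.1).round(4),"hiplate",pr(y,.11,.128).round(4),"tab",pr(y,.15,.17).round(4),"exp plate",(.4917-.041*(y-.249)).round(4),"exp tab",(.4896-.041*(y-.249)).round(4),"crown z",a[:,2].mean().round(4) if len(a) else None,"top",t[:,2].max().round(4) if len(t) else None)
                                                                                                                                  ^^^^^^^^^^^^^^^^^^^^^^^^^^^
AttributeError: 'float' object has no attribute 'round'
```

```bash
sed -i 's/(\.4917-\.041\*(y-\.249))\.round(4)/round(.4917-.041*(y-.249),4)/; s/(\.4896-\.041\*(y-\.249))\.round(4)/round(.4896-.041*(y-.249),4)/' h.py
python3 - <<'E'
from h import *
check("pics/after_56.npz",.269)
mend(.056,-.0050)
E
```

```text
check y 0.269 lowplate 0.4888 hiplate 0.4876 tab 0.4834 exp plate 0.4909 exp tab 0.4888 crown z 0.14 top 0.1821
grip t64.1 [0.4931 0.2688 0.148 ] F [-2.1  0.9  1.8] M [-0.1   0.29 -0.02] w0.0094 q7 -0.449
0.147 t64.4 [0.4931 0.2688 0.1479] F [-5.1 -0.3  9.9] M [-0.25  0.85  0.01] w0.0092 q7 -0.449
```

```bash
python3 - <<'E'
from h import *
leave(.056)
check("pics/after_56.npz",.269)
E
```

```text
rel t65.1 [0.4933 0.2687 0.147 ] F [1.  0.4 1. ] M [-0.01  0.02 -0.02] w0.0853 q7 -0.449
check y 0.269 lowplate 0.4897 hiplate 0.489 tab 0.4857 exp plate 0.4909 exp tab 0.4888 crown z 0.1398 top 0.1817
```

```bash
python3 - <<'E'
from h import *
mend(.056,-.0030)
leave(.056)
check("pics/after_56.npz",.269)
E
```

```text
grip t69.4 [0.4951 0.2689 0.1481] F [-1.4 -0.   1.8] M [-0.02  0.32  0.03] w0.0096 q7 -0.447
0.147 t69.6 [0.4952 0.269  0.1479] F [-4.4 -1.5  9.7] M [-0.27  0.89 -0.03] w0.0095 q7 -0.446
rel t70.3 [0.4953 0.2688 0.147 ] F [ 0.1 -0.3  0.4] M [ 0.01 -0.04 -0.01] w0.0852 q7 -0.446
check y 0.269 lowplate 0.4907 hiplate 0.4907 tab 0.4886 exp plate 0.4909 exp tab 0.4888 crown z 0.1395 top 0.1827
```

```bash
sed -i 's/t=rail(-.0070,slot)/t=rail(XO,slot)/' h.py; cat >> h.py <<'E'
XO=-.0038
def seat(slot):
    t=rail(XO,slot)
    for z in (.165,.152,.149,.148,.147,.146,.145):
        ctrl.movel([t[0],t[1],z],max_speed=.06); st(z)
        F=get_state()["contact_force"]
        if F[2]>3 or np.hypot(F[0],F[1])>12: break
    z=get_state()["tcp_pos"][2]-.001
    t=rail(-.0028,slot); ctrl.movel([t[0],t[1],z],max_speed=.03); st("push")
E
python3 - <<'E'
from h import *
yellow(.422,-.171,.0)
seat(0.)
leave(0.)
check("pics/after_0.npz",.213); check("pics/after_0.npz",.269)
E
```

```text
tab [ 0.422 -0.17  -0.207 25.     0.56 ] [30. 10.] [314. 201.]
tab [ 4.27e-01 -2.60e-02 -2.71e-01  2.80e+01  5.50e-01] [29. 10.] [319.  90.]
few 0.48 [314.6, 371.9] 0
at t75.4 [ 0.4225 -0.1704  0.1124] F [-0.1 -0.2 -0.4] M [-0.03 -0.03 -0.04] w0.0856 q7 0.401
grip t76.1 [ 0.4222 -0.1702  0.1119] F [ 0.   0.7 -1.4] M [-0.05 -0.02  0.09] w0.0093 q7 0.401
up t77.8 [ 0.4219 -0.1701  0.2695] F [ 0.5 -1.  -2. ] M [-0.05  0.01  0.02] w0.0093 q7 0.260
above t80.7 [0.4967 0.2128 0.2001] F [ 0.2  0.2 -2.5] M [ 0.05 -0.02  0.03] w0.0093 q7 -0.336
0.165 t81.6 [0.497  0.2128 0.165 ] F [-0.1 -0.5 -2.1] M [ 0.   -0.04  0.01] w0.0090 q7 -0.328
0.152 t81.9 [0.4967 0.2127 0.1516] F [ 1.5 -0.  -1.8] M [-0.   -0.05 -0.05] w0.0095 q7 -0.325
0.149 t82.2 [0.4968 0.2129 0.149 ] F [ 0.1  0.6 -3.1] M [ 0.01 -0.08  0.01] w0.0091 q7 -0.324
0.148 t82.4 [0.4969 0.2129 0.1481] F [-0.1 -0.  -2.2] M [-0.05 -0.   -0.01] w0.0094 q7 -0.324
0.147 t82.7 [0.4968 0.2128 0.147 ] F [ 0.3 -0.  -2. ] M [ 0.03 -0.03  0.  ] w0.0089 q7 -0.324
0.146 t82.9 [0.4969 0.2129 0.1467] F [-2.5 -1.   5.1] M [-0.22  0.36 -0.01] w0.0093 q7 -0.324
push t83.2 [0.4971 0.2129 0.1466] F [-6.  -1.3 10.7] M [-0.3   1.29 -0.05] w0.0089 q7 -0.323
rel t83.9 [0.4978 0.2129 0.1456] F [-0.2 -0.  -0. ] M [-0.02  0.01  0.02] w0.0853 q7 -0.323
check y 0.213 lowplate 0.493 hiplate 0.4928 tab 0.4905 exp plate 0.4932 exp tab 0.4911 crown z 0.1394 top 0.1822
check y 0.269 lowplate 0.4908 hiplate 0.4907 tab 0.4886 exp plate 0.4909 exp tab 0.4888 crown z 0.1395 top 0.1824
```

Both are flush and vertical. Next is the third.

```bash
python3 - <<'E'
from h import *
yellow(.427,-.026,-.056)
seat(-.056)
leave(-.056)
check("pics/after_-56.npz",.157); check("pics/after_-56.npz",.213); check("pics/after_-56.npz",.269)
E
```

```text
tab [ 0.426 -0.025 -0.267 25.     0.97 ] [30. 10.] [317. 198.]
tab [ 0.506  0.198 -1.497 24.     0.57 ] [30. 12.] [381.  12.]
at t88.2 [ 0.4268 -0.025   0.1124] F [-0.1 -0.8  0.1] M [-0.04  0.    0.05] w0.0854 q7 -0.050
grip t88.8 [ 0.4263 -0.025   0.1119] F [-0.5  0.2 -2. ] M [-0.11 -0.04 -0.06] w0.0096 q7 -0.050
up t90.6 [ 0.4262 -0.025   0.2695] F [-0.4 -0.4 -1.6] M [ 0.02 -0.06  0.01] w0.0094 q7 -0.178
above t92.7 [0.499  0.1568 0.2001] F [-0.2 -0.9 -2.2] M [-0.01 -0.01 -0.  ] w0.0090 q7 -0.220
0.165 t93.5 [0.4993 0.1569 0.165 ] F [ 0.1  0.3 -1.4] M [ 0.01 -0.04 -0.01] w0.0094 q7 -0.210
0.152 t93.9 [0.499  0.1568 0.1516] F [-0.5 -0.1 -1.1] M [-0.02 -0.04 -0.01] w0.0094 q7 -0.205
0.149 t94.2 [0.4992 0.1569 0.149 ] F [-0.6 -0.4 -1. ] M [-0.02 -0.03 -0.04] w0.0099 q7 -0.205
0.148 t94.4 [0.4991 0.1569 0.148 ] F [-0.4  0.6 -2. ] M [-0.01 -0.07  0.02] w0.0090 q7 -0.204
0.147 t94.7 [0.4991 0.1569 0.1469] F [ 0.3 -0.7 -1.4] M [-0.01 -0.03 -0.04] w0.0093 q7 -0.204
0.146 t94.9 [0.4992 0.1569 0.1466] F [-1.8 -0.2  5. ] M [-0.1   0.37 -0.02] w0.0096 q7 -0.204
push t95.2 [0.4994 0.1569 0.1466] F [-6.  -0.5 10.8] M [-0.24  1.29  0.03] w0.0092 q7 -0.203
rel t95.9 [0.5001 0.1569 0.1456] F [ 0.2  0.5 -0.2] M [ 0.01 -0.01 -0.03] w0.0853 q7 -0.203
check y 0.157 lowplate 0.4953 hiplate 0.495 tab 0.4927 exp plate 0.4955 exp tab 0.4934 crown z 0.1396 top 0.1823
check y 0.213 lowplate 0.493 hiplate 0.4928 tab 0.4906 exp plate 0.4932 exp tab 0.4911 crown z 0.1396 top 0.1824
check y 0.269 lowplate 0.4908 hiplate 0.4906 tab 0.4886 exp plate 0.4909 exp tab 0.4888 crown z 0.1395 top 0.1827
```

View pics/after_-56.png

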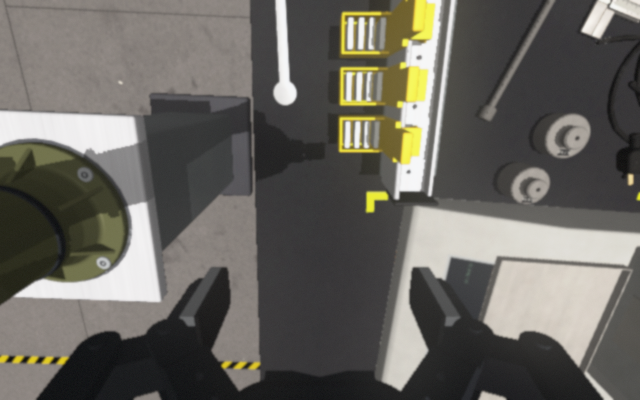

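```bash
python3 - <<'E'
from h import *
for n in ("scene","side"):
    im,d,k=grab(n); cv2.imwrite(f"pics/f_{n}.png",im)
    print(n,[(round(r["p"],2),np.round(r["point"])) for r in models.recognise(n,"new_1")])
E
```

```text
scene [(0.95, array([281., 206.])), (0.84, array([260., 191.])), (0.8, array([422., 352.])), (0.74, array([272., 196.]))]
side [(0.75, array([320., 253.])), (0.67, array([330., 231.])), (0.65, array([381., 157.])), (0.55, array([328., 241.]))]
```

View pics/f_scene.png

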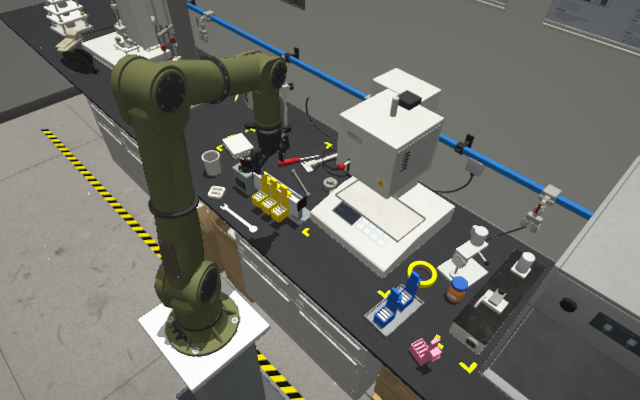

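View pics/f_side.png

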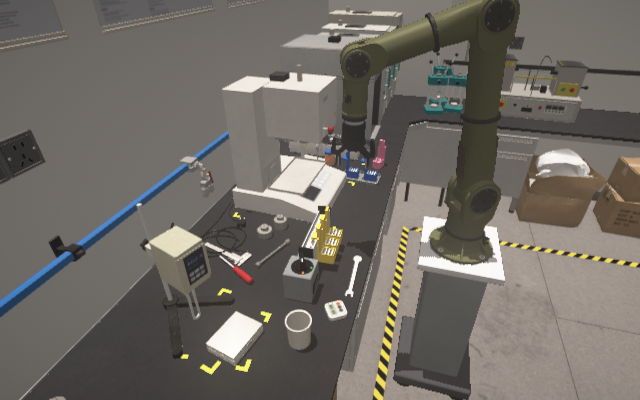

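```bash
python3 - <<'E'
from h import *
ctrl.movel([.42,.30,.32],max_speed=.2)
Q=Q_of(rz(.038-1.2)@RK)
ctrl.movep([.509,.4045,.24],Q); st()
ctrl.movel([.509,.4045,.127],max_speed=.08); st("down")
ctrl.close_gripper(50); st("closed")
q=get_state()["qpos"].copy(); q0=q[6]
for a in (.2,.4,.6,.8,1.0,1.1,1.18):
    q[6]=q0+a; ctrl.set_joints(q); st(a)
    if abs(get_state()["wrist_torque"][2])>3: break
E
```

```text
t99.6 [0.5093 0.4031 0.2404] F [-0.1  0.3  0. ] M [ 0.04 -0.   -0.01] w0.0857 q7 -0.291
down t101.2 [0.5093 0.4047 0.1276] F [0.7 0.1 0.2] M [ 0.02 -0.    0.02] w0.0852 q7 -0.290
closed t101.8 [0.5102 0.405  0.1274] F [5.3 2.3 0.3] M [ 0.36 -0.63 -0.  ] w0.0131 q7 -0.290
0.2 t102.1 [0.5102 0.405  0.1274] F [2.2 0.3 1.9] M [-0.02  0.15 -0.21] w0.0129 q7 -0.094
0.4 t102.4 [0.5102 0.4049 0.1274] F [1.9 0.9 1.4] M [-0.14  0.28 -0.1 ] w0.0130 q7 0.103
0.6 t102.7 [0.5101 0.4048 0.1274] F [ 0.6 -1.1  3.2] M [-0.35  0.41  0.04] w0.0132 q7 0.302
0.8 t103.0 [0.5101 0.4046 0.1274] F [ 0.1 -1.7  3.1] M [-0.58  0.49  0.19] w0.0132 q7 0.502
1.0 t103.3 [0.51   0.4045 0.1274] F [-1.5 -3.9  4.1] M [-0.8   0.56  0.25] w0.0130 q7 0.702
1.1 t103.6 [0.51   0.4045 0.1274] F [-1.5 -4.3  4.8] M [-1.04  0.66  0.21] w0.0128 q7 0.803
1.18 t103.8 [0.51   0.4044 0.1273] F [-1.4 -4.3  5. ] M [-1.2   0.66  0.16] w0.0130 q7 0.884
```

```bash
python3 - <<'E'
from h import *
ctrl.ungrasp(); st("open")
p=get_state()["tcp_pos"]; ctrl.movel([p[0],p[1],.24])
ctrl.movep([0.42,0.27,0.33],Q_of(RK))
im,d,k=grab("wrist"); cv2.imwrite("pics/w9.png",im); np.savez("pics/w9.npz",im=im,d=d,K=k[0],R=k[1],t=k[2])
for y in (.157,.213,.269): check("pics/w9.npz",y)
im,d,k=grab("scene"); cv2.imwrite("pics/sc9.png",cv2.resize(im[140:380,180:480],None,fx=2.6,fy=2.4))
st()
E
```

```text
open t104.5 [0.5102 0.4051 0.1273] F [ 0.3 -0.8 -0.2] M [0.   0.04 0.04] w0.0856 q7 0.890
check y 0.157 lowplate 0.4953 hiplate 0.4951 tab 0.4927 exp plate 0.4955 exp tab 0.4934 crown z 0.1393 top 0.1819
check y 0.213 lowplate 0.4931 hiplate 0.4929 tab 0.4905 exp plate 0.4932 exp tab 0.4911 crown z None top 0.1817
check y 0.269 lowplate 0.4909 hiplate 0.4907 tab 0.4885 exp plate 0.4909 exp tab 0.4888 crown z None top 0.1821
 t106.3 [0.4203 0.2712 0.3286] F [ 0.6 -0.8  0.7] M [ 0.02 -0.03  0.03] w0.0855 q7 0.961
```

View pics/w9.png

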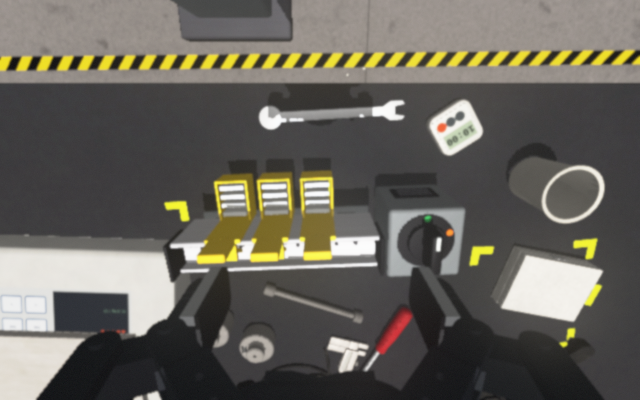

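View pics/sc9.png

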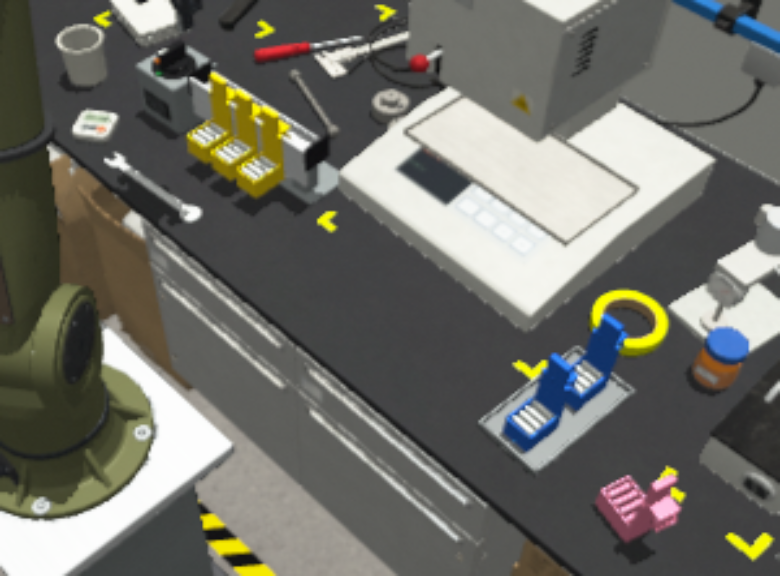

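Everything is in its place: the knob's line sits at green (pixel 438, 245), three yellow carriers hang on the rail (pixels 220–320, 215), and two blue carriers stand in the tray.

```bash
python3 -c "
from h import *
print(ticket.close_job()); st()"
```

```text
the job is handed in; nothing more can be done
None
the job is handed in; nothing more can be done
```

The changeover is finished and handed in at about 106 s of the 210 s allowed. The knob went to load, the two blue carriers went upright into the tray, and the three yellow carriers on the bench were hung on the rail. The knob then went back to run.

- **Last checks:** In the final pictures the pointer is at green. All three yellow carriers hang upright and flush on the lip, with their plate and tab faces within about 1 mm of where the seated blue ones were. The blue carriers stand in the tray, and the pink look-alike and the bystanders look untouched. I saw no fourth yellow carrier in any view.
- **Knob turned the wrong way first:** My first attempt went against the run stop and put about 26 N m on the wrist. Afterwards the knob was still at run and looked unharmed, and no carrier had been touched.
- **First yellow carrier seated askew:** It hung tilted by about 2°, so I regripped it twice until it was flush. I corrected the aim for the other two, which seated first time.
- **Knocked carrier:** One yellow carrier had been knocked about 4 cm aside. I measured its position again before picking it up.

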